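Hold the spread snap ring at the turntable spindle's groove

ROBOT

A 6-joint arm with a two-finger parallel gripper is mounted at the origin on a cart in front of the work surface, level with it; the furniture and walls round the work are solid. World frame = base frame: x ahead of the robot, y to its left, z up, the work surface at z = 0. Lengths are in m, angles in rad, forces in N, time in s.
With the tool pointing down it reaches from about 0.35 to 0.8 m from the base axis. Payload 7.3 kg.
Tool frame: the origin (TCP) lies at the centre of the arm's flange, where the gripper is bolted on; the fingertips stand 173 mm ahead of it and the grasp point (between the pads) lies 155 mm ahead of it; x points along the fingers, z is the direction in which the jaws open and shut, and the axes are right-handed (so a half turn about x gives the same grasp; the last joint's range is limited). The gripper opens to 85 mm and grips with 20 to 120 N. Pads are 22 mm wide; open, the fingers measure 114 mm over their backs; the gripper's body (76 mm by 85 mm) begins 54 mm behind the grasp point. The pads swing forward as they close: fully open they stand 13 mm farther back than shut.
Start: joints at [1.154, 0.342, 1.524, -0, 1.275, -0.146], TCP at [0.14, 0.506, 0.405] pointing down, gripper open.
Joint ranges: [-2.53, 2.53], [-0.77, 2.02], [0.04, 2.7], [-1, 4.14], [0.28, 2.66], [-3.11, 3.11]. Speed limits (rad/s): [2.57, 2.57, 3.14, 3.14, 3.14, 3.14].

INTERFACE

Orientations are given as a unit quaternion [w, x, y, z].
In Python, from bench import robot gives the robot as it stands. The module is installed in compiled form; this text tells all that it offers. Calls block until the motion is done:
- robot.move_to(position, orientation): joint-space move of the TCP to a pose.
- robot.servo_line(position, attitude=None, velocity=0.15, guard=None): straight line of the TCP; attitude=None keeps the orientation; velocity is the mean speed in m/s. With guard (N) it stops when the force on the tool has changed by that much, and returns True; else False.
- robot.movej(angles): joint-space move.
- robot.move_gripper(opening, grasp_force=None): finger opening in m; grasp_force is the grip in N (None keeps the last); returns when the fingers have stopped.
- robot.hold(seconds).
- robot.solve_ik(position, orientation): joint angles nearest the present ones, or None.
- robot.capture(name): name is "side" or "top" or "wrist"; returns a dict with "image" (480x640x3 uint8, red, green, blue), "fx", "fy", "cx", "cy" (pixels), "R" (3x3) and "t" (3): a world point X has camera coordinates R X + t; the wrist camera has in their place "T_tool_cam" (4x4, takes a point from camera to tool coordinates, whose origin is the TCP and whose axes are the tool frame's). Camera axes: x right, y down, z forward; pixel columns grow to the right and rows downward; lengths in m; the calibration is good to about 2 mm. A picture is of the moment at which its call begins: read the wrist's pose just before it. There is no depth.
A pose or a line that the arm cannot do raises robot.IKError and nothing moves.
- robot.hand_in(): hands the job in, once; it reports no verdict.
Readings, each from a call of its own:
- robot.current_time(): time.
- robot.current_q(): joint angles.
- robot.current_joint_velocities(): joint speeds.
- robot.current_joint_torque(): joint torques, N m.
- robot.current_tcp_pos(): TCP position.
- robot.current_ee_rot(): TCP orientation.
- robot.current_contact_force(): force on the tool from outside, world axes, zero at the start.
- robot.current_ft_torque(): the same for the moment, N m.
- robot.current_grip_width(): finger opening in m.
Only numpy, scipy, OpenCV 4.12 (cv2) and the standard library are available. Lean on these libraries where they do the work, as an engineer would, in place of code of your own. Each camera call takes 0.05 s, during which the arm holds its last target.

TASK

The turntable's snap ring still has to be fitted: first take the spice jar off the turntable and stand it upright on the worktop beside it. Then pick up the pliers that carry the ring, squeeze the handles fully so that the ring is spread, bring it level over the top of the spindle and down until it surrounds the groove, centred and clear of the spindle and of the washer. Finish while holding it right there, handles still squeezed and nothing else carrying it, so that I can check it before it snaps shut; leave the tin, the mug and the timer where they are.

Things in the scene. Friction and masses are not known exactly. Their poses are not given: they have to be found in the camera images.
- groove (a point): Centre of the spindle's groove, on its axis, z up. The upright steel spindle rises from a steel washer (44 mm diameter, 3 mm thick, top 5.5 mm below this point): first the groove, 18 mm diameter, 11 mm high (5.5 mm below to 5.5 mm above this point), then a head of 24 mm diameter, its flat top 19.5 mm above this point.
- turntable: The turntable, fixed (does not turn or slide): round light-wood tray, 210 mm diameter, top 28 mm above the worktop, on a smaller dark foot; the spindle stands in its middle. Origin on the worktop on the spindle's axis, 36.5 mm under groove.
- jar_mid (a point): Centre, half-way up, of the spice jar: upright, round, screw cap on a labelled glass, 46 mm diameter, 106 mm high, standing loose on the tray 60 to 75 mm from the spindle axis. z points to its top.
- jar: The same spice jar; origin at the centre of its underside.
- ring_centre (a point): Centre of the flat steel snap ring on the pliers' tips. z: ring axis, up to the handles; x: to its two ears, which the tips hold; y: line along which the handles close. Outer diameter 40, inner 30, 4 mm thick, two halves hinged at the back (-x), an inward lug at +y and -y: relaxed 10 mm from the axis (cannot pass the head), fully spread 15 mm.
- handles (a point): Where to grip, midway between the two handles, 110 mm above ring_centre, same axes. Black flat bars at +y and -y, 14 mm wide (x), from 30 mm below to 20 mm above this point. Over the outer faces 48 mm here and 56 mm at the top when relaxed; squeezed to the stop parallel, 30 mm. That takes about 9 N a side against a spring; a firmer grip does no harm.
- pliers: The loose pliers with the ring, 0.22 kg, 136 mm high; origin under the ring's centre, axes as ring_centre. They stand upright on block, the ring flat round its post, with room to spread there; to take them off lift straight up at least 30 mm.
- block (a point): Centre of the top face of the fixed wooden parking block, 90 x 75 x 15 mm (x, y, z); a steel post of 14 mm diameter stands 20 mm up from this point.
- ring_left (a joint): Opening angle (rad) of the ring half at +y: 0 relaxed, 0.29 fully spread (handles squeezed to their stop); it follows the handles.
- ring_right (a joint): The same for the ring half at -y.
- tuna_tin: Bystander: low tin, 86 mm diameter, 40 mm high; origin under its centre.
- mug_blue: Bystander: dotted mug, 82 x 114 x 91 mm; origin under its centre.
- kitchen_timer: Bystander: round kitchen timer, 66 mm diameter, 67 mm high; origin under its centre.
Mind the look-alikes: they are no part of the job. What is shaped like the pliers but turquoise is not meant.

How it is judged:
On the way, in this order (a step that is already met when the one before it is completed fails the run):
1. the spice jar stands upright on the worktop, off the turntable and let go (horizontal distance between jar_mid and groove above 0.12 m and height (world z) of jar_mid between 0.043 and 0.063 m and angle between jar_mid's own z axis and vertical below 0.15 rad and contact force between the fingers and jar below 0.5 N), for 0.3 s.
2. the ring is held spread above the top of the spindle (value of joint each of ring_left, ring_right above 0.2 rad and horizontal distance between ring_centre and groove below 0.015 m and z of ring_centre in the frame of groove above 0.02 m), for 0.1 s.
At the end, for the whole second after the job is handed in: Still held: fingers grip the pliers (>3 N), ring halves spread >0.2 rad, ring centre within 4 mm sideways and 3.7 mm in height of the groove centre, level to 0.1 rad, still, <1.2 N on the turntable. Jar upright, released, at rest on the worktop, >120 mm from the spindle axis (all of step 1 and value of joint each of ring_left, ring_right above 0.2 rad and horizontal distance between ring_centre and groove below 0.004 m and z of ring_centre in the frame of groove between -0.0037 and 0.0037 m and angle between ring_centre's own z axis and vertical below 0.1 rad and contact force between the fingers and pliers above 3 N and contact force between pliers and turntable below 1.2 N and linear speed of each of pliers, jar below 0.02 m/s); the arm keeps its last pose, push and grip.
It fails at once if the tin, the mug or the timer is pushed more than 30 mm (distance of any of tuna_tin, mug_blue, kitchen_timer from where it was at the start of the episode above 0.03 m).
It also fails if it takes over 59 s, if anything falls off the work surface, if the arm or the gripper's body presses on something with over 40 N, if the wrist force passes 120 N, or if a joint passes its speed limit or range.

## Working session

There is one attempt and no reset: what is moved stays moved. The work goes in short steps, each a Python script; the robot and the scene stay as the last script left them, time stands still between calls to the robot, and variables do not carry over. Pictures are saved under pics/ and viewed, and the job is handed in when it is done.

```bash
mkdir -p pics
python3 - <<'E'
from bench import robot
import cv2,numpy as np
print(robot.current_time(),robot.current_q(),robot.current_tcp_pos(),robot.current_ee_rot(),robot.current_grip_width())
for n in ["side","top","wrist"]:
    c=robot.capture(n); cv2.imwrite(f"pics/{n}0.png",c["image"][:,:,::-1])
    np.save(f"pics/{n}0.npy",{k:v for k,v in c.items()},allow_pickle=True)
    print(n,{k:np.round(np.array(v),4).tolist() for k,v in c.items() if k!="image"})
E
```

```text
0.0 [ 1.15398837e+00  3.42699690e-01  1.52503411e+00 -4.64834834e-06
  1.27536340e+00 -1.46002965e-01] [0.14036476 0.50574307 0.40403174] [ 0.56245262 -0.4281875   0.5633827   0.42767097] 0.085668029099694
side {'fx': 434.1666, 'fy': 434.1666, 'cx': 313.7724, 'cy': 232.5922, 'R': [[-0.9452, -0.3263, -0.014], [-0.2171, 0.6598, -0.7194], [0.244, -0.6769, -0.6945]], 't': [0.4727, 0.156, 0.9085]}
top {'fx': 525.239, 'fy': 525.239, 'cx': 324.6708, 'cy': 245.8451, 'R': [[-0.0058, -0.9997, 0.0248], [-0.9975, 0.0041, -0.07], [0.0699, -0.0252, -0.9972]], 't': [-0.0106, 0.4941, 1.413]}
wrist {'fx': 331.1288, 'fy': 331.1288, 'cx': 320.9919, 'cy': 232.1199, 'T_tool_cam': [[0.0003, -0.3281, 0.9446, 0.0299], [-0.0016, -0.9446, -0.3281, 0.0847], [1.0, -0.0014, -0.0009, -0.0004], [0.0, 0.0, 0.0, 1.0]]}
```

View pics/side0.png

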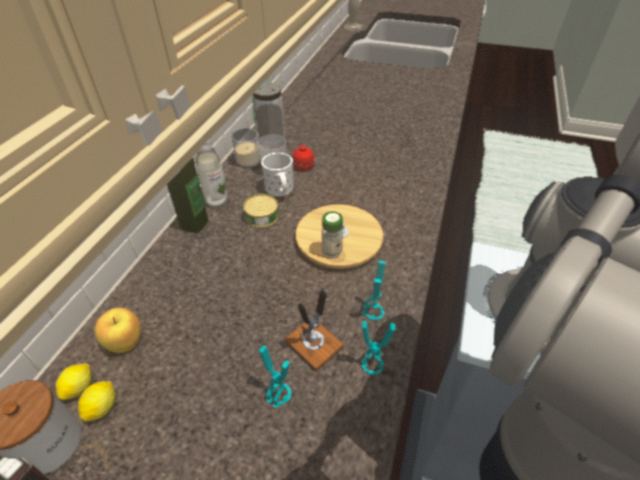

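View pics/top0.png

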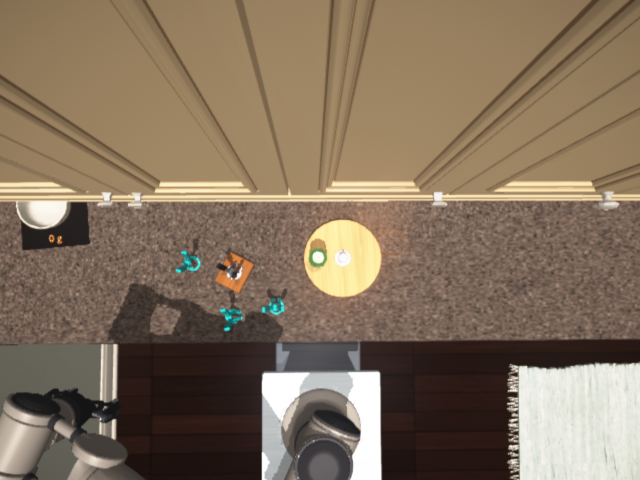

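View pics/wrist0.png

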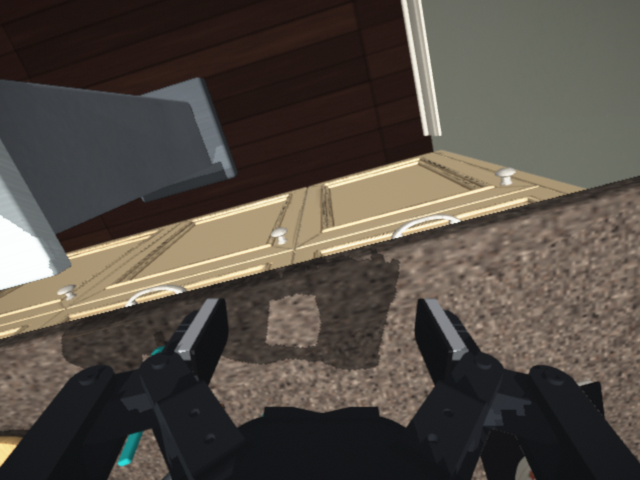

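Candidates for the pliers: black-handled ones on the block, side (313,325) / top (234,270). The turquoise look-alikes are at side (277,378), (375,350) and (374,295). For the jar: the green-capped one on the tray, side (332,235) / top (318,257). The bottle at side (210,175) and the canister at (268,110) are not it. I'll check with close crops.

Run:
```python
import cv2,numpy as np
s=cv2.imread("pics/side0.png");t=cv2.imread("pics/top0.png")
a=cv2.resize(s[280:380,250:400],(750,500),interpolation=cv2.INTER_CUBIC);cv2.imwrite("pics/c1.png",a)
a=cv2.resize(t[240:300,200:270],(700,600),interpolation=cv2.INTER_CUBIC);cv2.imwrite("pics/c2.png",a)
a=cv2.resize(t[210:306,295:391],(600,600),interpolation=cv2.INTER_CUBIC);cv2.imwrite("pics/c3.png",a)
a=cv2.resize(s[195:275,285:395],(770,560),interpolation=cv2.INTER_CUBIC);cv2.imwrite("pics/c4.png",a)
for n in ["top","side"]:
    d=np.load(f"pics/{n}0.npy",allow_pickle=True).item(); print(n,-np.array(d["R"]).T@np.array(d["t"]))
```

```text
top [0.3940247  0.02295854 1.44392511]
side [0.2590038  0.66626175 0.74974719]
```

View pics/c1.png

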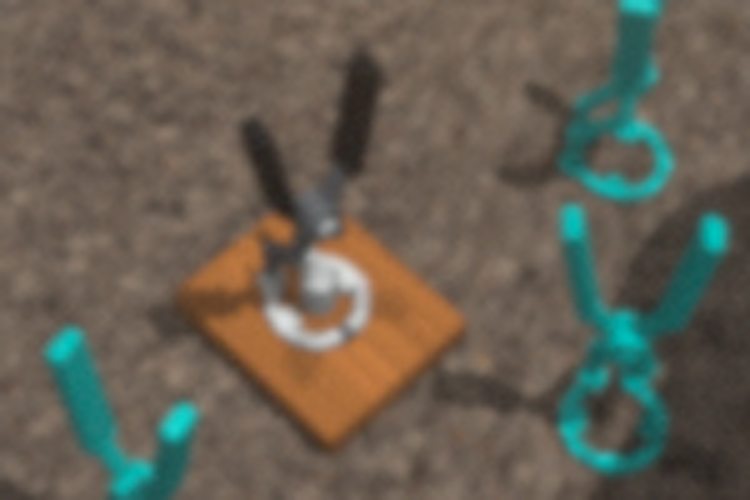

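View pics/c2.png

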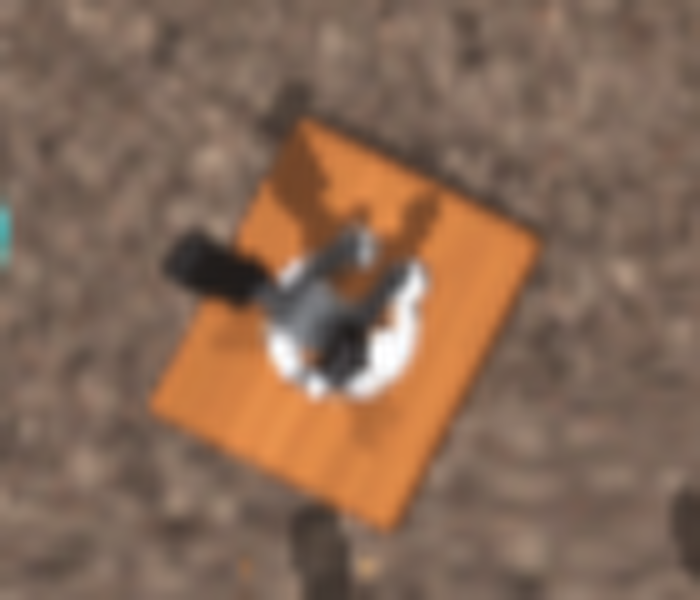

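View pics/c3.png

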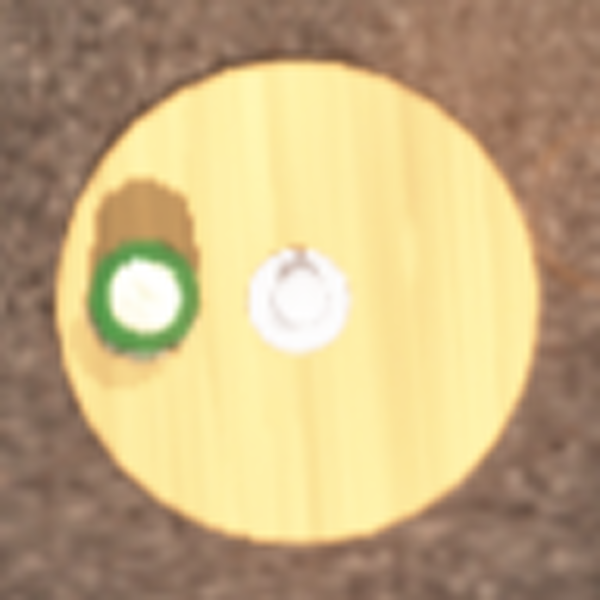

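View pics/c4.png

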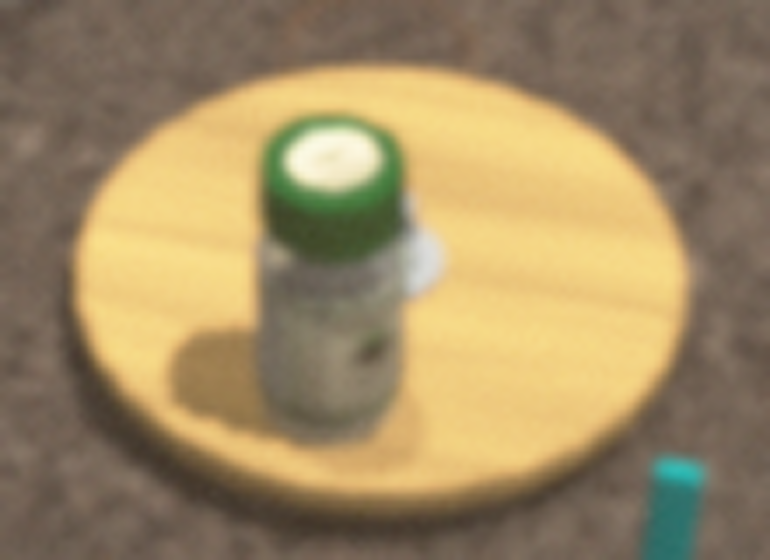

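```bash
cat > H.py <<'E'
import cv2,numpy as np
def load(n): return np.load(n,allow_pickle=True).item()
def ray(d,u,v):
    R=np.array(d["R"]);t=np.array(d["t"])
    r=R.T@np.array([(u-d["cx"])/d["fx"],(v-d["cy"])/d["fy"],1]); return -R.T@t,r
def atz(d,u,v,z):
    c,r=ray(d,u,v); return c+r*(z-c[2])/r[2]
def proj(d,X):
    p=np.array(d["R"])@np.array(X)+np.array(d["t"]); return d["fx"]*p[0]/p[2]+d["cx"],d["fy"]*p[1]/p[2]+d["cy"]
E
python3 - <<'E'
from H import *
for n in ["top","side"]:
    d=load(f"pics/{n}0.npy");im=d["image"].astype(int);hsv=cv2.cvtColor(d["image"],cv2.COLOR_RGB2HSV).astype(int)
    H,S,V=hsv[...,0],hsv[...,1],hsv[...,2]
    def blob(m,box):
        mm=np.zeros(m.shape,np.uint8);x0,y0,x1,y1=box;mm[y0:y1,x0:x1]=m[y0:y1,x0:x1]*255
        cs,_=cv2.findContours(mm,cv2.RETR_EXTERNAL,cv2.CHAIN_APPROX_NONE);return max(cs,key=cv2.contourArea)[:,0,:]
    yel=(H>14)&(H<32)&(S>75)&(V>140)
    c=blob(yel,(290,205,395,310) if n=="top" else (285,195,395,275))
    P=np.array([atz(d,u,v,.028)[:2] for u,v in cv2.convexHull(c)[:,0,:]])
    # circle fit
    A=np.c_[2*P,np.ones(len(P))];s=np.linalg.lstsq(A,(P**2).sum(1),rcond=None)[0]
    print(n,"tray",s[:2],np.sqrt(s[2]+s[0]**2+s[1]**2))
    org=(H>4)&(H<16)&(S>120)&(V>90)
    c=blob(org,(205,240,270,300) if n=="top" else (280,310,350,375))
    P=np.array([atz(d,u,v,.015)[:2] for u,v in c],np.float32); r=cv2.minAreaRect(P); print(n,"block",r,cv2.boxPoints(r).round(4).tolist())
    grn=(H>35)&(H<90)&(S>80)
    c=blob(grn,(295,235,340,280) if n=="top" else (315,205,350,240))
    (u,v),rr=cv2.minEnclosingCircle(c);m=cv2.moments(cv2.convexHull(c)); print(n,"cap",u,v,m['m10']/m['m00'],m['m01']/m['m00'],atz(d,u,v,.134-(0 if n=='top' else .011)))
    print(n,atz(d,*((343,258) if n=="top" else (0,0)),.056))
d=load("pics/side0.npy")
for nm,p in dict(mug=(278,193),tin=(261,218),timer=(303,168),bott=(215,203),c1=(277,397),c2=(372,368),c3=(374,312)).items(): print(nm,atz(d,*p,0).round(3))
E
```

```text
top tray [ 0.4610316  -0.05989047] 0.10512478515258707
top block ((0.42410916090011597, 0.23236791789531708), (0.07654318958520889, 0.09142350405454636), 63.17697525024414) [[0.3659999966621399, 0.21879999339580536], [0.44760000705718994, 0.17759999632835388], [0.4821999967098236, 0.2459000051021576], [0.40059998631477356, 0.2870999872684479]]
top cap 317.5 257.0384521484375 317.51802796173655 257.03458425312726 [0.45789949 0.00796309 0.134     ]
top [ 0.45884147 -0.06043307  0.056     ]
side tray [ 0.45541947 -0.05713757] 0.10693389483666195
side block ((0.41839802265167236, 0.23737883567810059), (0.07637327164411545, 0.09299274533987045), 62.75288772583008) [[0.3596000075340271, 0.22470000386238098], [0.4422999918460846, 0.18209999799728394], [0.4772000014781952, 0.25], [0.3944999873638153, 0.29260000586509705]]
side cap 332.222412109375 221.14056396484375 332.2546374367622 221.24451939291737 [0.45327875 0.00976065 0.123     ]
side [ 2.68041677 -1.17758987  0.056     ]
mug [ 0.667 -0.182  0.   ]
tin [ 0.67  -0.073  0.   ]
timer [ 0.642 -0.313  0.   ]
bott [ 0.812 -0.09   0.   ]
c1 [0.447 0.356 0.   ]
c2 [0.299 0.247 0.   ]
c3 [0.325 0.122 0.   ]
```

```bash
cat >> H.py <<'E'
from scipy.spatial.transform import Rotation as Ro
def quat(a):
    """tool down, jaws along angle a in world xy"""
    x=np.array([0,0,-1.]);z=np.array([np.cos(a),np.sin(a),0]);y=np.cross(z,x)
    return Ro.from_matrix(np.c_[x,y,z]).as_quat()[[3,0,1,2]]
def wcap(robot,name):
    p=np.array(robot.current_tcp_pos());q=np.array(robot.current_ee_rot())
    c=robot.capture("wrist"); M=Ro.from_quat(q[[1,2,3,0]]).as_matrix(); T=np.array(c["T_tool_cam"])
    Rw=M@T[:3,:3]; tw=M@T[:3,3]+p
    d=dict(c);d["R"]=Rw.T;d["t"]=-Rw.T@tw
    cv2.imwrite(f"pics/{name}.png",c["image"][:,:,::-1]);np.save(f"pics/{name}.npy",d,allow_pickle=True);return d
E
python3 - <<'E'
from H import *
from bench import robot
m=Ro.from_quat(np.array(robot.current_ee_rot())[[1,2,3,0]]).as_matrix();print(m.round(2))
for a in [0,90,180,-90]: print("jar",a,[robot.solve_ik(p,quat(np.radians(a))) is not None and np.round(robot.solve_ik(p,quat(np.radians(a))),2).tolist() for p in ([.457,.0085,.38],[.457,.0085,.255],[.43,-.25,.3])])
for a in [63.2,63.2-180]: print("pl",a,[np.round(robot.solve_ik(p,quat(np.radians(a))),2).tolist() for p in ([.422,.2345,.38],[.422,.2345,.282],[.459,-.0595,.30])])
d=load("pics/side0.npy");print(proj(d,[.43,-.25,0]))
E
```

```text
[[-0.   -0.96  0.27]
 [-0.    0.27  0.96]
 [-1.    0.   -0.  ]]
jar 0 [[-0.15, 0.24, 1.74, -0.0, 1.16, -0.15], [-0.15, 0.41, 1.9, -0.0, 0.83, -0.15], [-0.68, 0.41, 1.75, -0.0, 0.99, -0.68]]
jar 90 [[-0.15, 0.24, 1.74, -0.0, 1.16, -1.72], [-0.15, 0.41, 1.9, -0.0, 0.83, -1.72], [-0.68, 0.41, 1.75, -0.0, 0.99, -2.25]]
jar 180 [[-0.15, 0.24, 1.74, -0.0, 1.16, 2.99], [-0.15, 0.41, 1.9, -0.0, 0.83, 2.99], [-0.68, 0.41, 1.75, -0.0, 0.99, 2.46]]
jar -90 [[-0.15, 0.24, 1.74, -0.0, 1.16, 1.42], [-0.15, 0.41, 1.9, -0.0, 0.83, 1.42], [-0.68, 0.41, 1.75, -0.0, 0.99, 0.89]]
pl 63.2 [[0.35, 0.29, 1.68, -0.0, 1.18, -0.75], [0.35, 0.41, 1.81, -0.0, 0.93, -0.75], [-0.29, 0.35, 1.84, -0.0, 0.95, -1.4]]
pl -116.8 [[0.35, 0.29, 1.68, -0.0, 1.18, 2.39], [0.35, 0.41, 1.81, -0.0, 0.93, 2.39], [-0.29, 0.35, 1.84, -0.0, 0.95, 1.74]]
(np.float64(368.0657282221031), np.float64(195.03658540754938))
```

Run:
```python
from H import *
from bench import robot
robot.move_to([.457,.0085,.40],quat(0));print(robot.current_time())
d=wcap(robot,"w1")
print(robot.current_tcp_pos(),[np.round(proj(d,p),1) for p in ([.457,.0085,.134],[.459,-.0595,.056],[.422,.2345,.035])])
```

```text
2.2667
[0.45701153 0.00920752 0.40000712] [array([321.3, 235.8]), array([323.2, 271.7]), array([278.3, -65.8])]
```

View pics/w1.png

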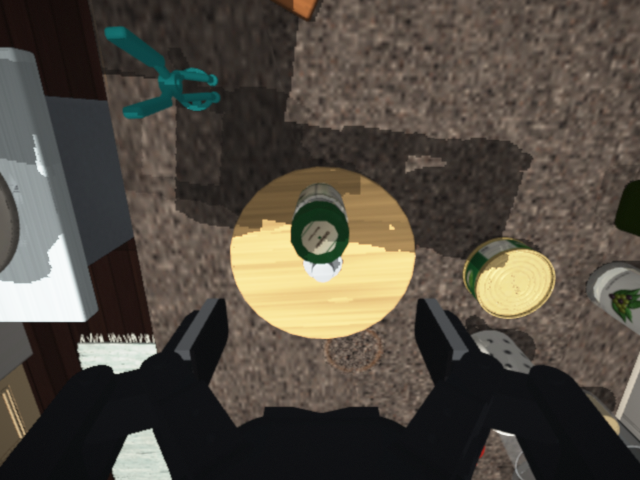

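Wrist view: the jar cap is at (320,235), where predicted (321,236). The spindle head is behind it at (322,268), the tin at (510,275) and the mug at (500,350), both clear of the path. I'll grasp the jar now.

Run:
```python
from H import *
from bench import robot
print(robot.servo_line([.457,.0085,.257],velocity=.12,guard=8))
robot.move_gripper(.0,40); print("w",robot.current_grip_width(),robot.current_contact_force())
robot.servo_line([.457,.0085,.36],velocity=.12)
print("w",robot.current_grip_width(),robot.current_contact_force(),robot.current_time())
d=wcap(robot,"w2")
```

```text
False
w 0.04484452176126044 [-2.20689696  0.46951617  5.79752092]
w 0.04464862284892461 [-0.43434829  0.9235591  -0.89101545] 5.125
```

View pics/w2.png

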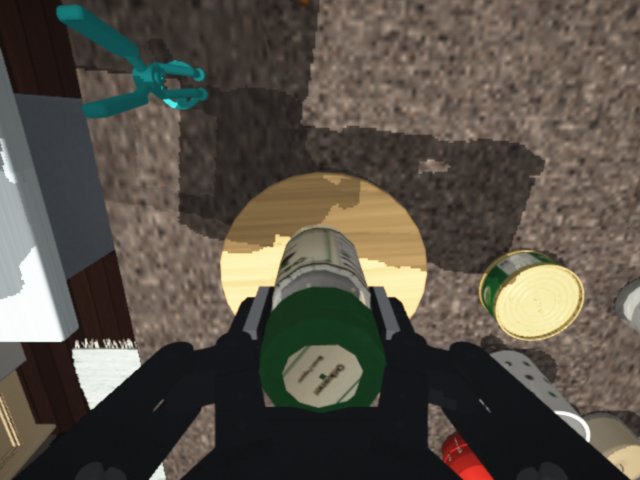

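Run:
```python
from H import *
from bench import robot
robot.servo_line([.42,-.25,.36],velocity=.2)
robot.servo_line([.42,-.25,.24],velocity=.15)
print(robot.servo_line([.42,-.25,.227],velocity=.02,guard=4),robot.current_tcp_pos(),robot.current_contact_force())
robot.hold(.1)
robot.move_gripper(.085); print(robot.current_grip_width())
robot.servo_line([.42,-.25,.36],velocity=.15);print(robot.current_time())
# look at spindle from robot side with pliers orientation
robot.move_to([.44,-.0595,.33],quat(np.radians(90)))
d=wcap(robot,"w3");print(robot.current_tcp_pos(),[np.round(proj(d,p),1) for p in ([.459,-.0595,.056],[.459,-.0595,.031])])
c=robot.capture("side");cv2.imwrite("pics/side1.png",c["image"][:,:,::-1]);np.save("pics/side1.npy",c,allow_pickle=True);print(robot.current_time())
```

```text
True [ 0.41984403 -0.25001827  0.22931182] [-1.95528284 -0.23911348  4.24079405]
0.08473816285566535
9.7333
[ 0.44013808 -0.06004852  0.32984001] [array([322.2, 254.7]), array([322.1, 243.5])]
10.925
```

View pics/w3.png

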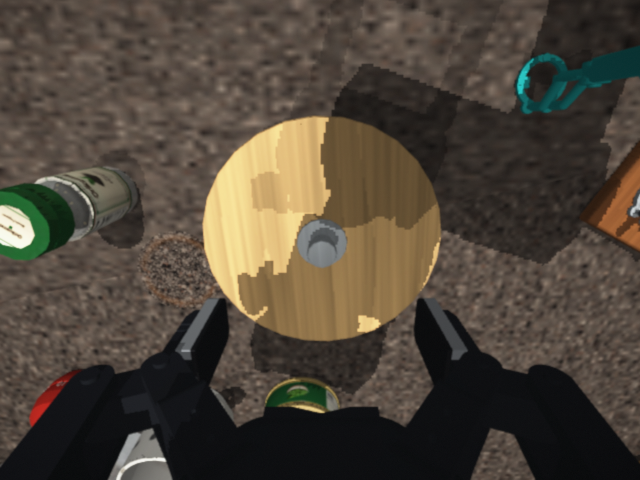

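View pics/side1.png

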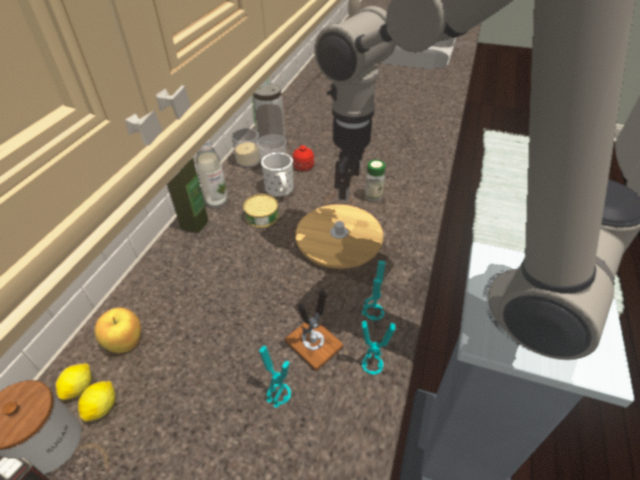

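The jar stands upright at side (375,182), clear of the tray. In the wrist view the spindle head is near (322,250) and the washer at (322,242). I'll measure these more finely.

Run:
```python
from H import *
d=load("pics/w3.npy");hsv=cv2.cvtColor(d["image"],cv2.COLOR_RGB2HSV).astype(int);H,S,V=[hsv[...,i] for i in range(3)]
yel=((H>12)&(H<32)&(S>70)).astype(np.uint8)*255;yel[:100]=0;yel[345:]=0;yel[:,:190]=0;yel[:,450:]=0
yel=cv2.morphologyEx(yel,cv2.MORPH_OPEN,np.ones((3,3)))
cs,_=cv2.findContours(yel,cv2.RETR_EXTERNAL,cv2.CHAIN_APPROX_NONE);c=max(cs,key=cv2.contourArea)
h=cv2.convexHull(c)[:,0,:]
P=np.array([atz(d,u,v,.028)[:2] for u,v in h])
for _ in range(4):
    A=np.c_[2*P,np.ones(len(P))];s=np.linalg.lstsq(A,(P**2).sum(1),rcond=None)[0];r=np.sqrt(s[2]+s[0]**2+s[1]**2)
    e=np.linalg.norm(P-s[:2],axis=1)-r;P=P[abs(e)<2*e.std()]
print(s[:2],r,e.std())
a=cv2.resize(d["image"][200:290,272:372,::-1],(800,720),interpolation=cv2.INTER_CUBIC)[:600]
ctr=s[:2]
for z,rad,col in((.056,.012,(0,0,255)),(.031,.022,(0,255,0))):
    pts=np.array([proj(d,[ctr[0]+rad*np.cos(t),ctr[1]+rad*np.sin(t),z]) for t in np.linspace(0,6.28,40)])
    cv2.polylines(a,[((pts-[272,200]+.5)*8).astype(int)],True,col,1)
cv2.imwrite("pics/w3c.png",a)
```

```text
[ 0.458217   -0.06009939] 0.10486749436808869 0.0002435787330223968
```

View pics/w3c.png

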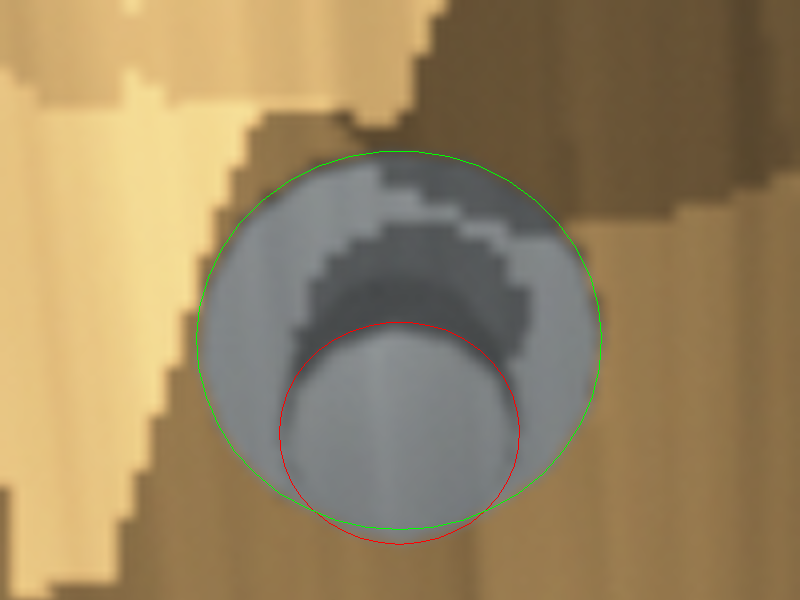

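The overlay fits within about 0.5 mm, which puts the spindle at (0.4582, -0.0601). Now to the pliers.

Run:
```python
from H import *
from bench import robot
robot.move_to([.422,.2345,.38],quat(np.radians(63.2)))
d=wcap(robot,"w4");print(robot.current_time(),robot.current_tcp_pos(),[np.round(proj(d,p),1) for p in ([.422,.2345,.017],[.422,.2345,.147])])
```

```text
12.125 [0.42242819 0.23352119 0.37977527] [array([322.2, 203.2]), array([322.8, 251.5])]
```

View pics/w4.png

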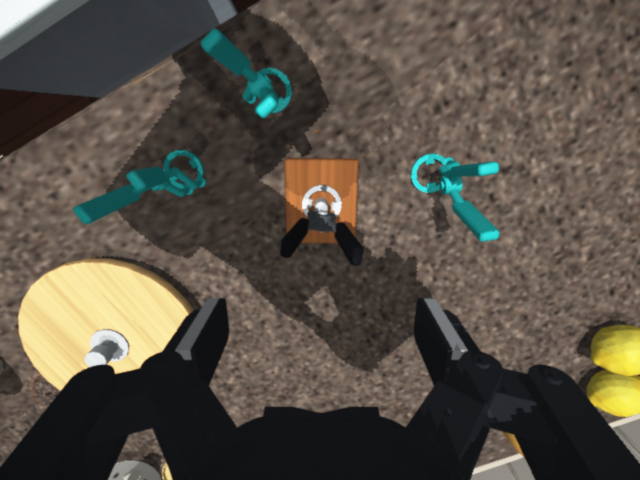

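Run:
```python
from H import *
d=load("pics/w4.npy");ctr=np.array([.422,.2345]);th=np.radians(63.2-90)
x0,y0,k=262,140,7
a=cv2.resize(d["image"][y0:y0+85,x0+5:x0+115,::-1],(770,595),interpolation=cv2.INTER_CUBIC);x0+=5
def pl(P,col,cl=True):
    pts=np.array([proj(d,p) for p in P]);cv2.polylines(a,[((pts-[x0,y0]+.5)*k).astype(int)],cl,col,1)
X=np.array([np.cos(th),np.sin(th)]);Y=np.array([-X[1],X[0]])
for rad,z,col in((.02,.019,(255,255,0)),(.015,.019,(255,255,0)),(.007,.035,(0,0,255))):
    pl([[*(ctr+rad*np.array([np.cos(t),np.sin(t)])),z] for t in np.linspace(0,6.28,40)],col)
pl([[*(ctr+sx*.045*X+sy*.0375*Y),.015] for sx,sy in((1,1),(1,-1),(-1,-1),(-1,1))],(0,255,0))
for s in(1,-1):
    pl([[*(ctr+q*.007*X+s*.028*Y),.147] for q in(1,-1)],(255,0,255))
    pl([[*(ctr+q*.007*X+s*.022*Y),.147] for q in(1,-1)],(255,0,255))
cv2.imwrite("pics/w4c.png",a)
```

```text
(no output)
```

View pics/w4c.png

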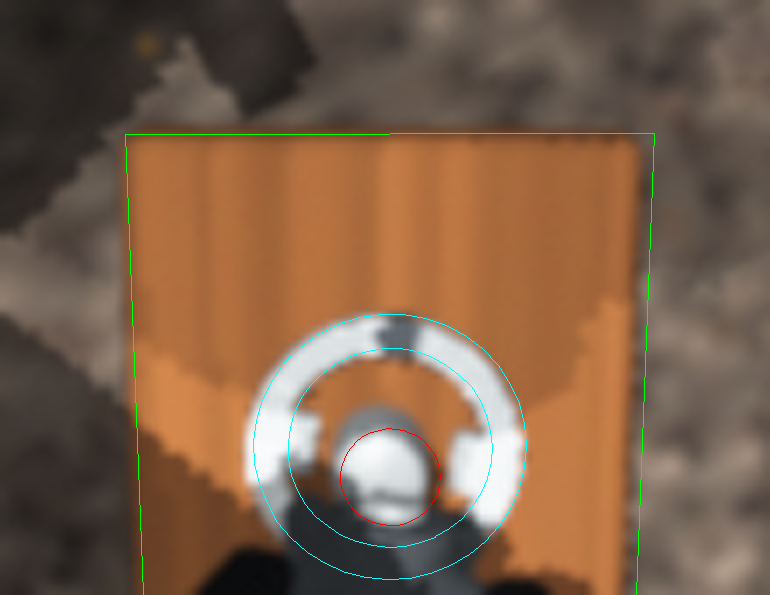

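Run:
```python
from H import *
d=load("pics/w4.npy")
x0,y0,k=267,180,7
outs=[]
for yaw in(-26.8,-33):
    ctr=np.array([.4222,.2338]);th=np.radians(yaw)
    a=cv2.resize(d["image"][y0:y0+85,x0:x0+110,::-1],(770,595),interpolation=cv2.INTER_CUBIC)
    def pl(P,col,cl=True):
        pts=np.array([proj(d,p) for p in P]);cv2.polylines(a,[((pts-[x0,y0]+.5)*k).astype(int)],cl,col,1)
    X=np.array([np.cos(th),np.sin(th)]);Y=np.array([-X[1],X[0]])
    pl([[*(ctr+.02*np.array([np.cos(t),np.sin(t)])),.019] for t in np.linspace(0,6.28,40)],(255,255,0))
    for s in(1,-1):
        pl([[*(ctr+q*.007*X+s*w*Y),.147] for q,w in((1,.028),(1,.021),(-1,.021),(-1,.028))],(255,0,255))
        pl([[*(ctr+q*.007*X+s*.019*Y),.097] for q in(1,-1)],(0,255,255))
    outs.append(cv2.resize(a,(400,309)))
cv2.imwrite("pics/w4d.png",np.hstack(outs))
```

```text
(no output)
```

View pics/w4d.png

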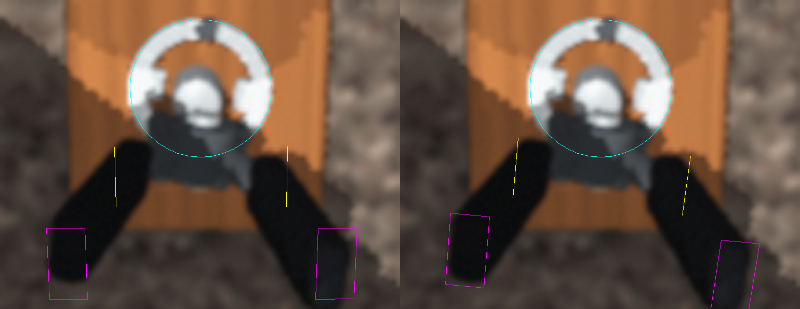

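The pliers are turned about 6° from the block. Their yaw is about -33°, and the ring fits at about (0.4215, 0.234). Grasping with the jaws at 57°.

Run:
```python
from H import *
from bench import robot
q=quat(np.radians(57))
robot.move_to([.4214,.2343,.36],q)
robot.move_gripper(.085,60)
print(robot.servo_line([.4214,.2343,.286],velocity=.1,guard=6))
robot.move_gripper(0,60);print(robot.current_grip_width(),robot.current_contact_force(),robot.current_tcp_pos())
d=wcap(robot,"w5");print(robot.current_time())
```

```text
False
0.026701958995946407 [ 0.85643687 -0.3537226  15.63802615] [0.42272901 0.23469643 0.28868926]
14.1083
```

View pics/w5.png

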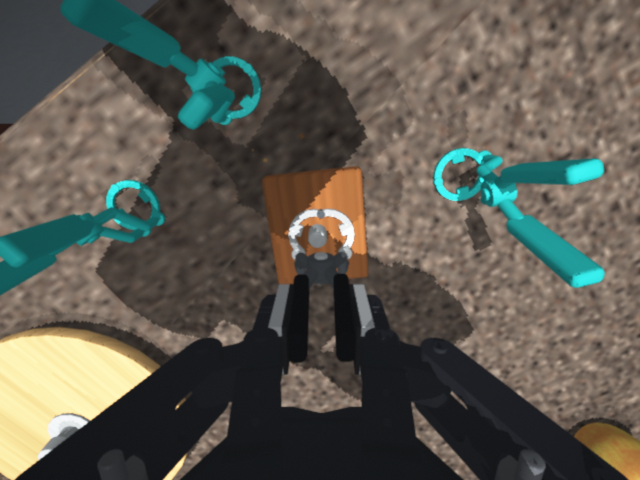

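Handles are squeezed to the stop and the ring is spread around the post at (320,232). Lifting and checking.

Run:
```python
from H import *
from bench import robot
p=robot.current_tcp_pos()
robot.servo_line([p[0],p[1],.40],velocity=.1)
robot.hold(.2)
print(robot.current_grip_width(),robot.current_contact_force(),robot.current_tcp_pos())
d=wcap(robot,"w6");print(robot.current_time())
a=cv2.resize(d["image"][180:300,240:400,::-1],(800,600),interpolation=cv2.INTER_CUBIC);cv2.imwrite("pics/w6c.png",a)
c=robot.capture("side");cv2.imwrite("pics/side2.png",cv2.resize(c["image"][150:390,200:440,::-1],(600,600),interpolation=cv2.INTER_CUBIC))
```

```text
0.026280701722254062 [ 0.36256925  0.16608419 -1.43544529] [0.42268346 0.23466011 0.39956997]
15.65
```

View pics/w6c.png

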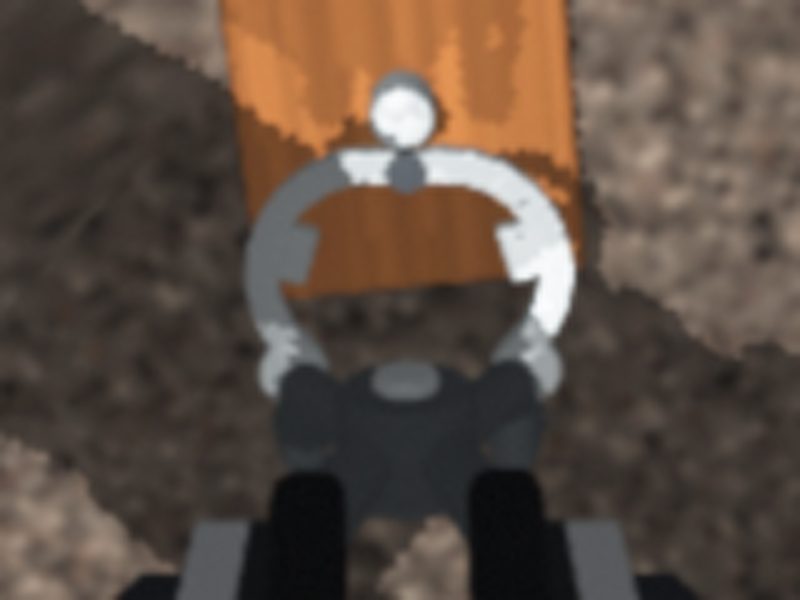

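View pics/side2.png

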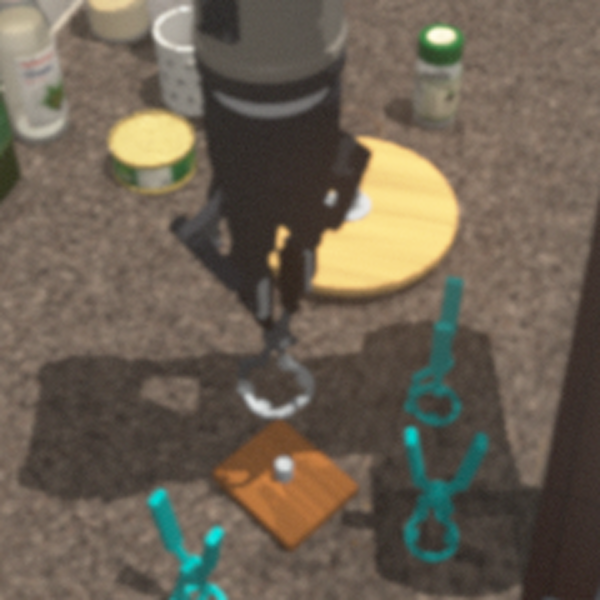

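The pliers hang straight, with the ring spread: hinge at crop (406,172), lugs at rows ~252. I'll compute the ring's position in the tool frame, and check the ring's height on the block by comparing views.

Run:
```python
from H import *
d=load("pics/w6.npy");T=np.array(d["T_tool_cam"])
def tool(u,v,X):
    r=T[:3,:3]@np.array([(u-d["cx"])/d["fx"],(v-d["cy"])/d["fy"],1]);return (T[:3,3]+r*(X-T[0,3])/r[0]).round(4)
k=lambda a,b:(240+(a+.5)/5-.5,180+(b+.5)/5-.5)
for h in(.2697,.2657):
    for nm,p in dict(hinge=(406,172),lugL=(312,253),lugR=(504,250),outL=(246,262),outR=(575,268),ringtopL=(400,149)).items(): print(h,nm,tool(*k(*p),h))
# ring height on block
from scipy.optimize import least_squares
for n in("side0","w4","top0"):
    d=load(f"pics/{n}.npy");hsv=cv2.cvtColor(d["image"],cv2.COLOR_RGB2HSV).astype(int)
    box={"side0":(298,325,330,355),"w4":(295,180,350,225),"top0":(222,258,246,284)}[n]
    m=((hsv[...,1]<50)&(hsv[...,2]>130)).astype(np.uint8)*255;mm=np.zeros_like(m);x0,y0,x1,y1=box;mm[y0:y1,x0:x1]=m[y0:y1,x0:x1]
    a=np.hstack([cv2.resize(d["image"][y0:y1,x0:x1,::-1],None,fx=8,fy=8,interpolation=cv2.INTER_NEAREST),cv2.resize(cv2.cvtColor(mm,cv2.COLOR_GRAY2BGR)[y0:y1,x0:x1],None,fx=8,fy=8,interpolation=cv2.INTER_NEAREST)])
    cv2.imwrite(f"pics/m_{n}.png",a)
```

```text
0.2697 hinge [ 0.2697  0.0157 -0.0007]
0.2697 lugL [ 0.2697  0.0029 -0.0151]
0.2697 lugR [0.2697 0.0033 0.0143]
0.2697 outL [ 0.2697  0.0014 -0.0252]
0.2697 outR [0.2697 0.0004 0.0252]
0.2697 ringtopL [ 0.2697  0.0193 -0.0016]
0.2657 hinge [ 0.2657  0.0169 -0.0007]
0.2657 lugL [ 0.2657  0.0042 -0.0148]
0.2657 lugR [0.2657 0.0047 0.0141]
0.2657 outL [ 0.2657  0.0028 -0.0248]
0.2657 outR [0.2657 0.0018 0.0248]
0.2657 ringtopL [ 0.2657  0.0204 -0.0015]
```

View pics/m_side0.png

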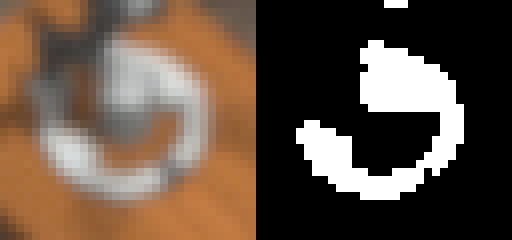

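Run:
```python
from H import *
from bench import robot
q=quat(np.radians(90))
robot.move_to([.4576,-.0598,.40],q)
robot.servo_line([.4576,-.0598,.338],velocity=.06);robot.hold(.3)
print(robot.current_tcp_pos(),robot.current_contact_force(),robot.current_ft_torque(),robot.current_grip_width())
d=wcap(robot,"w7");print(robot.current_time())
a=cv2.resize(d["image"][180:300,240:400,::-1],(800,600),interpolation=cv2.INTER_CUBIC);cv2.imwrite("pics/w7c.png",a)
c=robot.capture("side");np.save("pics/side3.npy",c,allow_pickle=True);cv2.imwrite("pics/side3.png",cv2.resize(c["image"][180:280,270:410,::-1],(770,550),interpolation=cv2.INTER_CUBIC))
```

```text
[ 0.45761547 -0.05980245  0.33818762] [ 0.13206265  0.0646121  -2.59290422] [-0.03605376  0.06109591  0.00189295] 0.026202271599329433
18.375
```

View pics/w7c.png

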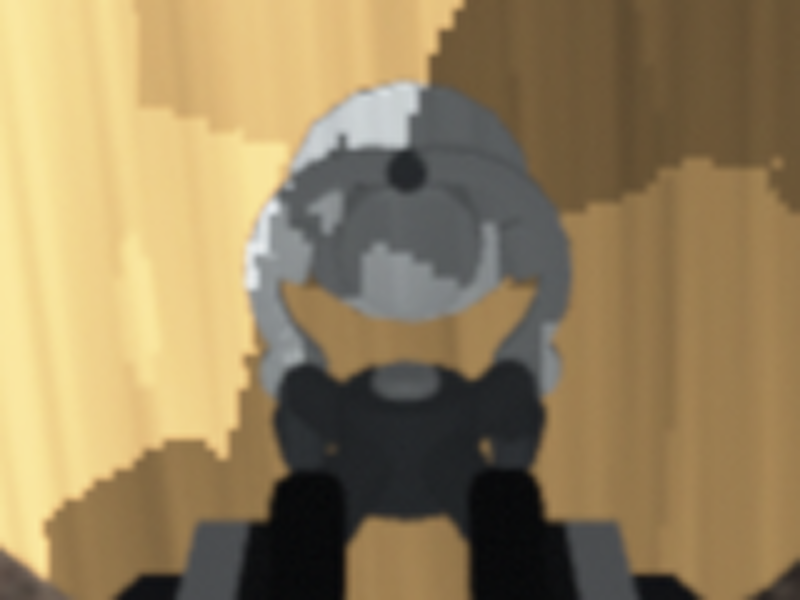

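View pics/side3.png

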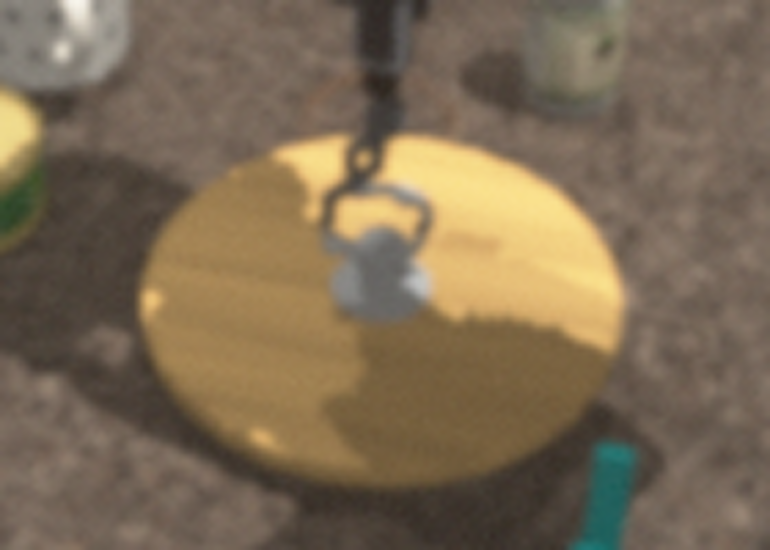

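```bash
cat > ov.py <<'E'
from H import *
def ov(name,out,hx,ty,tz,sp=(.4582,-.0601),box=(240,180)):
    d=load(f"pics/{name}.npy");a=cv2.resize(d["image"][box[1]:box[1]+120,box[0]:box[0]+160,::-1],(800,600),interpolation=cv2.INTER_CUBIC)
    def w(P,col,cl=True):
        pts=np.array([proj(d,p) for p in P]);cv2.polylines(a,[((pts-box+.5)*5*16).astype(int)],cl,col,1,cv2.LINE_AA,4)
    C=lambda c,r,z,a0=0,a1=2*np.pi:[[c[0]+r*np.cos(t),c[1]+r*np.sin(t),z] for t in np.linspace(a0,a1,60)]
    w(C(sp,.012,.056),(0,0,255));w(C(sp,.022,.031),(0,200,0))
    T=np.array(d["T_tool_cam"]);R=np.array(d["R"]).T;cam=-R@np.array(d["t"]);M=R@T[:3,:3].T;p0=cam-M@T[:3,3]
    # ring halves in tool: ring x=-tool y ; ring y = +-tool z
    for s in(1,-1):
        for rad in(.02,.015):
            P=[]
            for t in np.linspace(0.0,np.pi-.0,40):
                x,y=rad*np.cos(t)+.0175,rad*np.sin(t)
                c,sn=np.cos(.29),np.sin(.29);x,y=c*x-sn*y-.0175,sn*x+c*y
                P.append(p0+M@np.array([hx-.002,ty-x,tz+s*y]))
            w(P,(255,255,0),False)
    cv2.imwrite(f"pics/{out}.png",a)
E
python3 - <<'E'
from ov import *
ov("w7","w7o",.2717,-.0006,-.0003)
ov("w7","w7p",.2677,.0006,-.0003)
E
```

```text
(no output)
```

View pics/w7o.png

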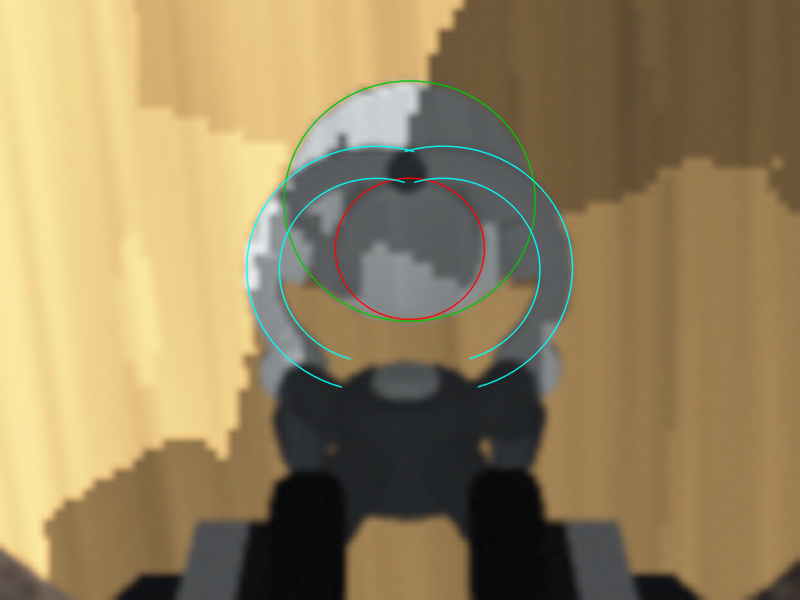

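View pics/w7p.png

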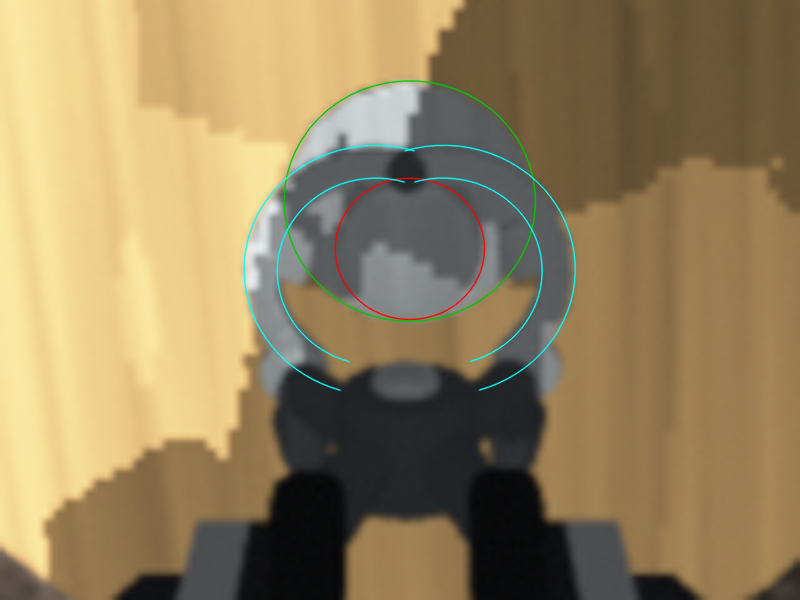

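Model A (ring centre 271.7 mm ahead of the TCP) fits the image, and the lugs straddle the head evenly. Descending with a guard, then a light touch on the washer to confirm height.

Run:
```python
from H import *
from bench import robot
print(robot.servo_line([.4576,-.0598,.309],velocity=.03,guard=2.5))
robot.hold(.2);f0=robot.current_contact_force();print(robot.current_tcp_pos(),f0,robot.current_time())
z=.309
for i in range(9):
    z-=.0008
    g=robot.servo_line([.4576,-.0598,z],velocity=.01,guard=2); robot.hold(.15)
    f=robot.current_contact_force();print(round(z,4),g,np.round(robot.current_tcp_pos(),5),np.round(f-f0,2))
    if g or f[2]-f0[2]>1: break
d=wcap(robot,"w8");print(robot.current_time(),robot.current_grip_width())
```

```text
False
[ 0.4576262  -0.05979967  0.30914975] [-0.01593102  0.01494648 -2.40821017] 19.7417
0.3082 False [ 0.4576  -0.05982  0.3082 ] [-0.41  0.28 -0.71]
0.3074 False [ 0.45761 -0.0598   0.30741] [0.05 0.13 0.36]
0.3066 False [ 0.45761 -0.0598   0.30659] [ 0.76 -0.83  0.41]
0.3058 False [ 0.4576  -0.05979  0.3058 ] [-0.62 -0.1   0.11]
0.305 False [ 0.45758 -0.0598   0.305  ] [-0.65  0.08  0.27]
0.3042 False [ 0.45769 -0.05976  0.30478] [0.13 0.45 7.5 ]
22.1917 0.026394334547742353
```

Contact came at TCP z ≈ 0.3048, against 0.3047 predicted. The calculated level height is about 0.308. I'll set 0.3072, which stays within tolerance under either reading of the pliers' underside, and check.

Run:
```python
from ov import *
from bench import robot
robot.servo_line([.4576,-.0598,.3072],velocity=.01);robot.hold(.5)
print(robot.current_tcp_pos(),robot.current_contact_force(),robot.current_ft_torque(),robot.current_grip_width())
d=wcap(robot,"w9");c=robot.capture("side");np.save("pics/side4.npy",c,allow_pickle=True);cv2.imwrite("pics/side4.png",c["image"][:,:,::-1])
cv2.imwrite("pics/side4c.png",cv2.resize(c["image"][180:280,270:410,::-1],(770,550),interpolation=cv2.INTER_CUBIC))
ov("w9","w9o",.2717,-.0006,-.0003);print(robot.current_time())
cv2.imwrite("pics/w9c.png",cv2.resize(d["image"][180:300,240:400,::-1],(800,600),interpolation=cv2.INTER_CUBIC))
```

```text
[ 0.45760581 -0.05979808  0.30719195] [ 0.40709781 -0.14106319 -2.78677705] [-0.01381795  0.08060918 -0.03811067] 0.026186518518860117
23.2417
```

View pics/w9o.png

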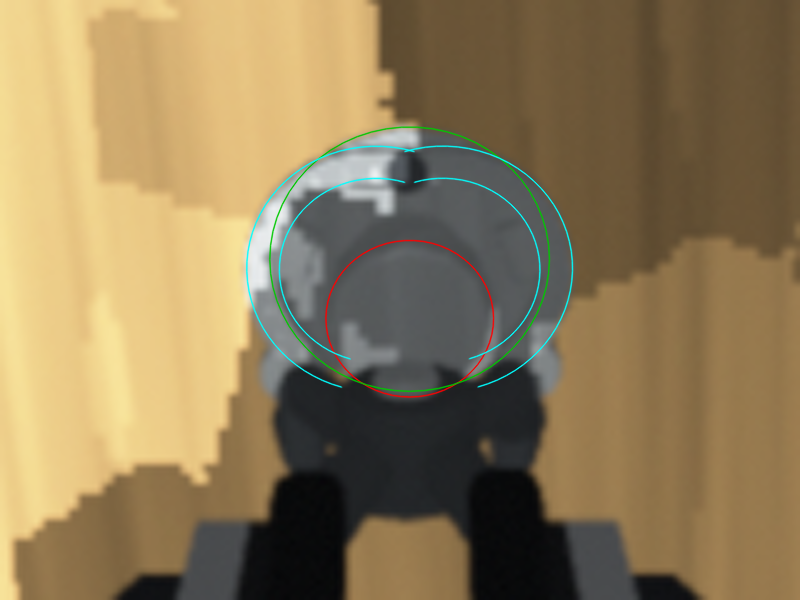

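View pics/w9c.png

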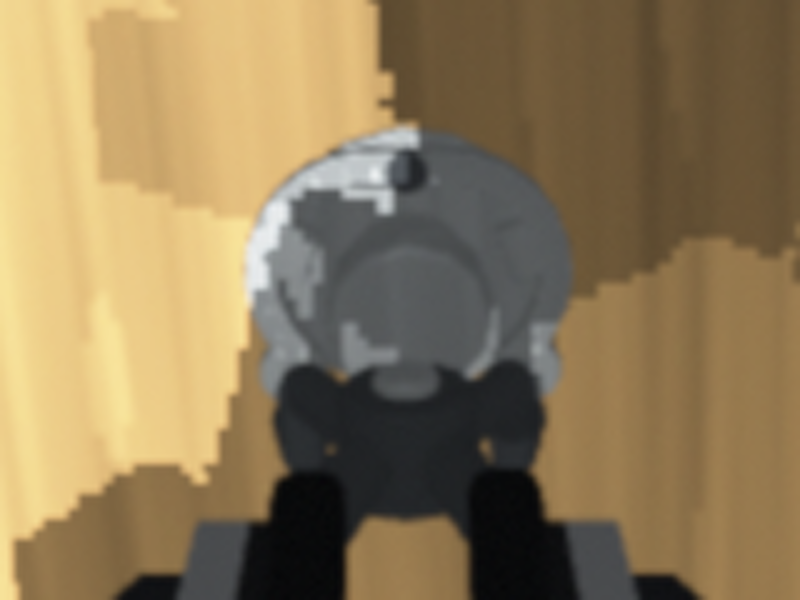

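View pics/side4c.png

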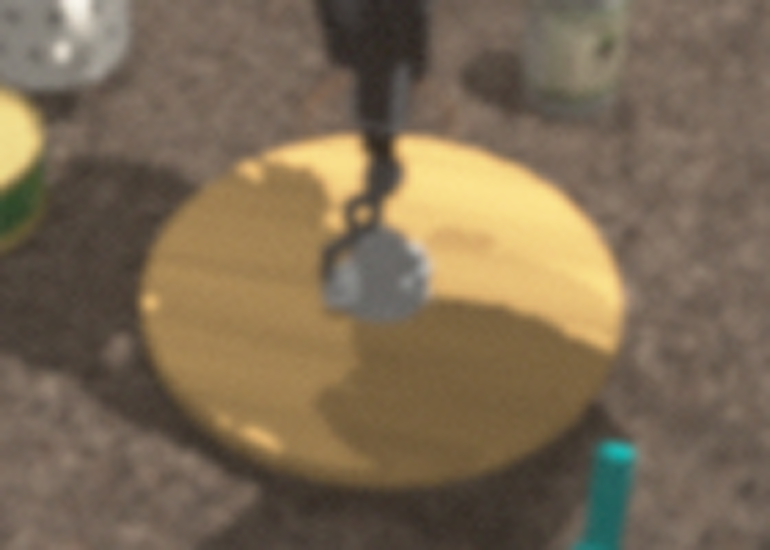

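View pics/side4.png

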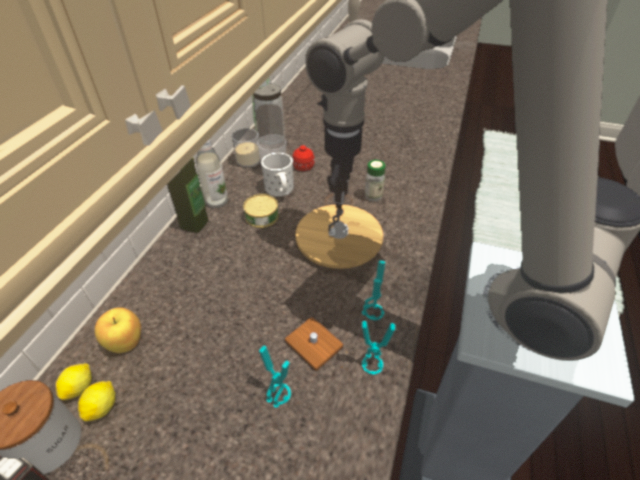

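The side view shows the ring around the spindle at (338,230), the jar upright at (375,182), and the tin, mug and timer unmoved. In the wrist view the lugs sit evenly on both sides, and the force is just the free-hanging weight. Handing in.

Run:
```python
from bench import robot
robot.hold(.3);print(robot.current_tcp_pos(),robot.current_contact_force(),robot.current_time());robot.hand_in()
```

```text
[ 0.45760599 -0.05979066  0.30720539] [ 0.04610242  0.59479078 -2.47245806] 23.5417
the job is handed in; nothing more can be done
```

The snap ring is held spread around the spindle's groove with the handles squeezed to their stop. The jar stands upright on the worktop beside the turntable. I handed the job in at 23.5 s.

- **Jar:** I set it down at about (0.42, -0.25), roughly 0.19 m from the spindle axis. It was still standing upright in the last side picture.
- **Ring position:** the last wrist picture agrees with the model to about 1 mm. The ring is centred sideways and its lugs clear the head and spindle evenly. The spindle measured at (0.458, -0.060).
- **Ring height:** I lowered the ring until it touched the washer lightly, with the TCP (tool point) at 0.3048 m against 0.3047 m predicted. I then raised it about 2.4 mm, so the ring centre should be about 1 mm below the groove centre.
- **Contact:** the last force reading, about -2.5 N vertical, is the same as with the pliers hanging free. Nothing else is carrying the ring.
- **Bystanders:** the tin, mug and timer look unmoved in the last side picture.

**Doubts:**
- **Underside of the pliers:** the stated 136 mm height would put it 6 mm below the ring centre, while the pictures fit 2 mm better. I chose the final height to stay within tolerance either way.
- **Grip opening:** it reads 26 mm rather than the stated 30 mm. I put that down to the gripper reading low; it also read 44.8 mm on the 46 mm jar.

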